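# Finish the criss-cross cooling crib

### The arm

A 6-joint arm with a two-finger parallel gripper is mounted at the origin on the work surface. World frame = base frame: x ahead of the robot, y to its left, z up, the work surface at z = 0. Lengths are in m, angles in rad, forces in N, time in s.
With the tool pointing down it reaches from about 0.35 to 0.775 m from the base axis. Payload 5.5 kg.
Tool frame: the origin (TCP) lies at the very end of the fingers, on their centre line; the grasp point (between the pads) lies 19 mm behind it; z points along the fingers, y is the line along which they close (so a half turn about z gives the same grasp; the last joint's range is limited). The gripper opens to 85 mm and grips with 20 to 120 N. Pads are 22 mm wide; open, the fingers measure 114 mm over their backs; the gripper's body (76 mm by 85 mm) begins 54 mm behind the grasp point. The pads swing forward as they close: fully open they stand 13 mm farther back than shut.
Start: joints at [1.065, 0.313, 0.046, 1.304, 0, 1.431], TCP at [0.206, 0.537, 0.231] pointing down, gripper open.
Joint ranges: [-2.76, 2.76], [-0.86, 1.69], [-1.03, 1.26], [-2.2, 2.34], [-1.47, 1.5], [-3.14, 3.14]. Speed limits (rad/s): [2.57, 2.57, 3.14, 3.14, 3.14, 3.14].

### API

Orientations are given as a unit quaternion [w, x, y, z].
In Python, from workcell import env gives the robot as it stands. The module is installed in compiled form; this text tells all that it offers.
- The arm moves only by the tool jog_arm, never from a script. Its argument "rows" is a list of rows, each a list of 6 numbers: the shift along the world's x, y, z in units of 40 mm (1.0 is 40 mm), then the turn, a rotation vector about the world's x, y, z in units of 6 degrees (1.0 is 6 degrees). In form: [[x, y, z, wx, wy, wz], ...]. A call has 1 to 12 rows; each row is the pose to reach, as a shift and turn from the pose commanded when the call began; what a row does not reach only later rows make up. A row lasts 1/12 s, in which the tool goes at most 41.7 mm and 7.16 degrees, less where a joint would pass 70% of its speed; a pose out of reach is approached as far as the arm can. A call with a gripper value outside its range is refused whole. "jaw" is the gripper command: -1 is fully open, 1 is shut, values between are in proportion, set as the call begins (left out, the last holds). The fingers move at their own pace and stop on an object; "force" is the grip in N (left out, the last holds). Time passes only in rows, so rows that repeat a pose let the fingers close. It gives the time, the measured TCP pose, the force, the opening and the grip force at its end, in the units of the state.
- env.get_state(): the state, without advancing time (a new reading comes with each control period).
- env.read_camera(name): name is "side" or "top" or "wrist"; returns a dict with "pixels" (384x512x3 uint8, red, green, blue), "mtx" (3x3 intrinsics, pixels), "k1" (the pictures are not rectified: a ray, as slopes to the right and down, at radius r is drawn at 1 + k1 r^2 times it, then the intrinsics apply), "cam_to_world" (4x4, takes a point from camera to world coordinates). Camera axes: x right, y up, looking along -z (the intrinsics and any distortion apply to the point x, -y, -z); pixel columns grow to the right and rows downward; lengths in m; the calibration is good to about 2 mm. A picture is of the moment at which its call begins. There is no depth.
- env.hand_in(): hands the job in; it is judged then, once.
The state is a dict: "clock": time; "joint_pos": joint angles; "qvel": joint speeds; "tau": joint torques, N m; "tcp_pos": TCP position; "orientation": TCP orientation; "wrist_force": force on the tool from outside, world axes, zero at the start; "ft_torque": the same for the moment, N m; "finger_gap": finger opening in m; "grip_force": force on a finger pad.
Only numpy, scipy, OpenCV 4.12 (cv2) and the standard library are available. Lean on these libraries where they do the work, as an engineer would, in place of code of your own. Each camera call takes 0.05 s, during which the arm holds its last target. There are 200 camera calls.

### The job

Finish the wooden cooling crib: take the slats from the sloping rack and lay the two narrow ones flat across the two runners of the base board, square to them, then lay the two wide ones on top, crosswise again, straight above the runners. The slats of each layer lie parallel, as far apart as the runners are, with their ends overhanging evenly; lay each one down gently rather than dropping it, never put or drop a slat on the table, let go of all of them, and leave the other things alone.

Things in the scene. Friction and masses are not known exactly. Their poses are not given: they have to be found in the camera images.
- rack: Fixed aluminium slat rack on a plywood foot 170 x 320 mm. Origin on the table under its middle; x level from low to high side, y across the lanes. Two 18 mm rails rise 35 deg towards +x, with a stop lip at the low end. Lanes at y = -102, -34, 34, 102 mm; a slat's underside middle is at x 0, z 78 mm. Rails cross 52 mm either side of the slats' middles, open space between.
- crib: Fixed plywood board 200 x 200 x 10 mm with two runners (160 long, 24 wide, 18 high) on it along x at y = -50 and 50 mm, tops at z 28 mm. Origin at the centre of its underside, z up. Narrow slats belong along its y, middles at x = -50 and 50 mm (centre z 37 mm); wide ones along its x, middles at y = -50 and 50 mm (centre z 55 mm).
- narrow_a: Loose plain wooden slat, narrow: 160 long x 24 wide x 18 mm thick, about 30 to 46 g. Starts in any lane of the rack, sloping 35 deg. Origin at the middle of its underside; x along its length (uphill in the rack), y across its width, z out of its upper face.
- narrow_a_mid (a point): Centre of the narrow slat narrow_a, 9 mm from its upper and lower faces.
- narrow_b: Loose plain wooden slat, narrow: 160 long x 24 wide x 18 mm thick, about 30 to 46 g. Starts in any lane of the rack, sloping 35 deg. Origin at the middle of its underside; x along its length (uphill in the rack), y across its width, z out of its upper face.
- narrow_b_mid (a point): Centre of the narrow slat narrow_b, 9 mm from its upper and lower faces.
- wide_a: Loose plain wooden slat, wide: 160 long x 36 wide x 18 mm thick, about 46 to 68 g. Starts in any lane of the rack, sloping 35 deg. Origin at the middle of its underside; x along its length (uphill in the rack), y across its width, z out of its upper face.
- wide_a_mid (a point): Centre of the wide slat wide_a, 9 mm from its upper and lower faces.
- wide_b: Loose plain wooden slat, wide: 160 long x 36 wide x 18 mm thick, about 46 to 68 g. Starts in any lane of the rack, sloping 35 deg. Origin at the middle of its underside; x along its length (uphill in the rack), y across its width, z out of its upper face.
- wide_b_mid (a point): Centre of the wide slat wide_b, 9 mm from its upper and lower faces.
- tub_front: A sealed food tub with a clear lid, 102 mm across, 40 mm high; bystander, leave it alone. Origin at the centre of its underside.
- tub_back: A second such tub; bystander, leave it alone. Origin at the centre of its underside.
- label_roll: A small roll of labels standing on end, 48 mm across, 40 mm high; bystander, leave it alone. Origin at the centre of its underside.
- tape_roll: An open cardboard core lying flat, 60 mm across, 24 mm high; bystander, leave it alone. Origin at the centre of its underside.
- carton: A shut cardboard carton, 80 x 100 x 60 mm high; bystander, leave it alone. Origin at the centre of its underside.
- offcut: A short wooden offcut, 60 x 36 x 18 mm; bystander, not one of the slats, leave it alone. Origin at the centre of its underside.
- spatula: A spatula lying flat; bystander, leave it alone. Origin at the centre of its underside.
Things that resemble listed ones, but are neither listed nor needed, are in the scene too. Leave any turquoise look-alike of the wide_a alone.

How it is judged:
On the way, in this order (a step that is already met when the one before it is completed fails the run):
1. both narrow slats lie across the runners, released, with the wide slats not yet on top (z of narrow_a_mid in the frame of crib between 0.033 and 0.041 m and y of narrow_a_mid in the frame of crib between -0.022 and 0.022 m and angle between the z axis of each of narrow_a, narrow_b and the z axis of crib, either way round below 0.08 rad and angle between the x axis of each of narrow_a, narrow_b and the y axis of crib, either way round below 0.16 rad and linear speed of each of narrow_a, narrow_b below 0.03 m/s and z of narrow_b_mid in the frame of crib between 0.033 and 0.041 m and y of narrow_b_mid in the frame of crib between -0.022 and 0.022 m and ((x of narrow_a_mid in the frame of crib between 0.034 and 0.066 m and x of narrow_b_mid in the frame of crib between -0.066 and -0.034 m) or (x of narrow_a_mid in the frame of crib between -0.066 and -0.034 m and x of narrow_b_mid in the frame of crib between 0.034 and 0.066 m)) and contact force between each of narrow_a, narrow_b and the fingers below 0.05 N and horizontal distance between each of wide_a_mid, wide_b_mid and crib above 0.12 m), for 0.2 s.
2. both wide slats lie across the narrow ones, released (z of narrow_a_mid in the frame of crib between 0.033 and 0.041 m and y of narrow_a_mid in the frame of crib between -0.022 and 0.022 m and angle between the z axis of each of narrow_a, narrow_b, wide_a, wide_b and the z axis of crib, either way round below 0.08 rad and angle between the x axis of each of narrow_a, narrow_b and the y axis of crib, either way round below 0.16 rad and linear speed of each of narrow_a, narrow_b, wide_a, wide_b below 0.03 m/s and z of narrow_b_mid in the frame of crib between 0.033 and 0.041 m and y of narrow_b_mid in the frame of crib between -0.022 and 0.022 m and ((x of narrow_a_mid in the frame of crib between 0.034 and 0.066 m and x of narrow_b_mid in the frame of crib between -0.066 and -0.034 m) or (x of narrow_a_mid in the frame of crib between -0.066 and -0.034 m and x of narrow_b_mid in the frame of crib between 0.034 and 0.066 m)) and z of wide_a_mid in the frame of crib between 0.051 and 0.059 m and x of wide_a_mid in the frame of crib between -0.022 and 0.022 m and angle between the x axis of each of wide_a, wide_b and the x axis of crib, either way round below 0.16 rad and z of wide_b_mid in the frame of crib between 0.051 and 0.059 m and x of wide_b_mid in the frame of crib between -0.022 and 0.022 m and ((y of wide_a_mid in the frame of crib between 0.034 and 0.066 m and y of wide_b_mid in the frame of crib between -0.066 and -0.034 m) or (y of wide_a_mid in the frame of crib between -0.066 and -0.034 m and y of wide_b_mid in the frame of crib between 0.034 and 0.066 m)) and contact force between each of narrow_a, narrow_b, wide_a, wide_b and the fingers below 0.05 N), for 0.2 s.
At the end, for the whole second after the job is handed in: Narrow slats along the crib's y on the runners at x = +50 and -50 mm, wide slats along its x on them at y = +50 and -50 mm (within 16 mm, lengthwise 22 mm, height 4 mm, flat to 0.08 rad, square to 0.16 rad); all released and at rest (all of step 2); the robot touches nothing.
It fails at once if a slat is dropped or thrown (faster than 0.5 m/s with no finger on it) ((linear speed of narrow_a above 0.5 m/s and contact force between narrow_a and the fingers below 0.05 N) or (linear speed of narrow_b above 0.5 m/s and contact force between narrow_b and the fingers below 0.05 N) or (linear speed of wide_a above 0.5 m/s and contact force between wide_a and the fingers below 0.05 N) or (linear speed of wide_b above 0.5 m/s and contact force between wide_b and the fingers below 0.05 N)).
It fails at once if a slat lies on the table (height (world z) of any of narrow_a_mid, narrow_b_mid, wide_a_mid, wide_b_mid below 0.02 m).
It fails at once if a bystander is moved more than 25 mm (distance of any of tub_front, tub_back, label_roll, tape_roll, carton, offcut, spatula from where it was at the start of the episode above 0.025 m).
It also fails if it takes over 72 s, if anything falls off the work surface, if the arm or the gripper's body presses on something with over 40 N, if the wrist force passes 120 N, or if a joint passes its speed limit or range.

## Working session

There is one attempt and no reset: what is moved stays moved. The work goes in short steps, Python scripts to look and compute and a tool call to move; the robot and the scene stay as the last step left them, time stands still between calls to the robot, and variables do not carry over. Pictures are saved under pics/ and viewed, at most 10 in all, crops included, and the job is handed in when it is done.

Besides the shell and the picture viewer there is one more tool, called after "Request:" as name(argument=value, ...), one argument or row to a line, values as JSON. jog_arm: Moves the arm, as the interface text tells. Its arguments: {"type":"object","properties":{"rows":{"type":"array","items":{"type":"array","items":{"type":"number"}}},"jaw":{"type":"number"},"force":{"type":"number"}},"required":["rows"]}

```bash
mkdir -p pics
cat > h.py <<'E'
import numpy as np, cv2
from workcell import env
def cam(n):
    c=env.read_camera(n); return c
def save(c,f): cv2.imwrite('pics/'+f,c['pixels'][:,:,::-1])
def proj(c,P):
    T=np.linalg.inv(c['cam_to_world']); p=(T[:3,:3]@np.atleast_2d(P).T).T+T[:3,3]
    s=np.c_[p[:,0]/-p[:,2],-p[:,1]/-p[:,2]]; r2=(s**2).sum(1,keepdims=True); s=s*(1+c['k1']*r2)
    return s@c['mtx'][:2,:2].T+c['mtx'][:2,2]
def unproj(c,uv,z):
    d=(np.atleast_2d(uv).astype(float)-c['mtx'][:2,2])@np.linalg.inv(c['mtx'][:2,:2]).T
    s=d.copy()
    for _ in range(30): s=d/(1+c['k1']*(s**2).sum(1,keepdims=True))
    R=c['cam_to_world']; v=np.c_[s[:,0],-s[:,1],-np.ones(len(s))]@R[:3,:3].T; o=R[:3,3]
    return o+v*((z-o[2])/v[:,2])[:,None]
E
python3 - <<'E'
from h import *
a=cam('top');b=cam('side')
save(a,'top0.png');save(b,'side0.png')
for c in(a,b):print(c['mtx'],c['k1'],c['cam_to_world'].round(3))
s=env.get_state();print(s)
E
```

```text
[[422.12553417   0.         247.85932255]
 [  0.         422.12553417 190.4343547 ]
 [  0.           0.           1.        ]] 0.0001882923948550404 [[-2.900e-02  9.910e-01 -1.290e-01  3.420e-01]
 [-1.000e+00 -2.900e-02  1.000e-03 -2.800e-02]
 [-3.000e-03  1.290e-01  9.920e-01  1.496e+00]
 [ 0.000e+00  0.000e+00  0.000e+00  1.000e+00]]
[[396.12164872   0.         245.97204969]
 [  0.         396.12164872 196.57465666]
 [  0.           0.           1.        ]] 0.0323440495836755 [[ 0.854  0.346 -0.388  0.061]
 [-0.52   0.596 -0.612 -0.714]
 [ 0.02   0.725  0.689  0.848]
 [ 0.     0.     0.     1.   ]]
{'clock': 0.1, 'joint_pos': array([1.06538210e+00, 3.13941018e-01, 4.51069852e-02, 1.30359171e+00,
       9.62688648e-06, 1.43124979e+00]), 'qvel': array([-0.00035721, -0.00175794,  0.002782  ,  0.00051791, -0.00013524,
        0.00034315]), 'tau': array([ 3.28354879e-03, -4.81725526e+01,  2.99244779e+01,  1.26410695e-02,
       -8.34464640e-05, -1.76308397e-06]), 'tcp_pos': array([0.20547229, 0.53655916, 0.23049498]), 'orientation': array([-2.62762541e-04,  1.81915189e-01,  9.83313887e-01, -7.71185914e-04]), 'wrist_force': array([0.71149594, 0.01551759, 1.444722  ]), 'ft_torque': array([-0.01004248,  0.05141204, -0.00343985]), 'grip_force': 0.0, 'finger_gap': 0.08549104412893518}
```

View pics/top0.png

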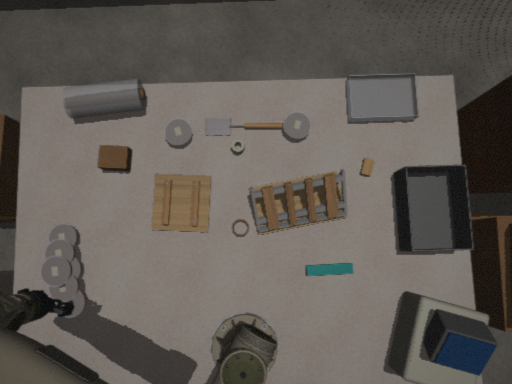

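View pics/side0.png

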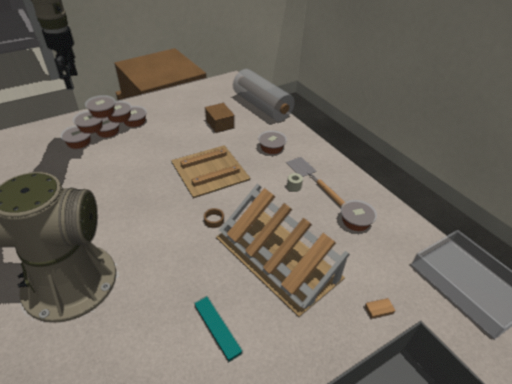

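Top view: the crib is at about (182,203). The rack is at about (298,202) with four wood slats, and the turquoise look-alike is at (330,269), off the rack. I'll check enlarged crops next.

Run:
```python
import cv2
a=cv2.imread('pics/top0.png');b=cv2.imread('pics/side0.png')
A=cv2.resize(a[160:245,140:355],None,fx=3.7,fy=3.7,interpolation=cv2.INTER_CUBIC)
cv2.imwrite('pics/c1.png',A)
B=cv2.resize(b[140:310,160:360],None,fx=3.5,fy=3.5,interpolation=cv2.INTER_CUBIC)
cv2.imwrite('pics/c2.png',B)
```

```text
(no output)
```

View pics/c1.png

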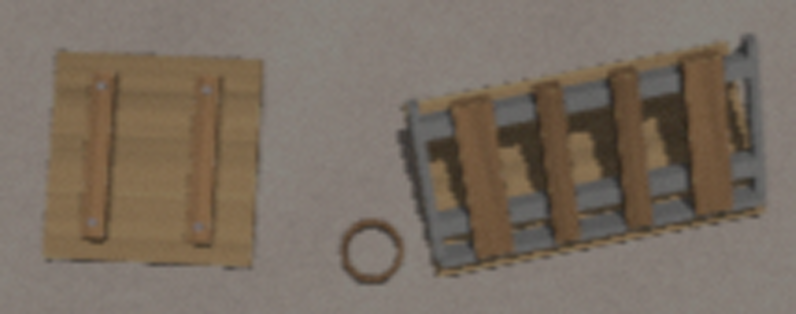

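View pics/c2.png

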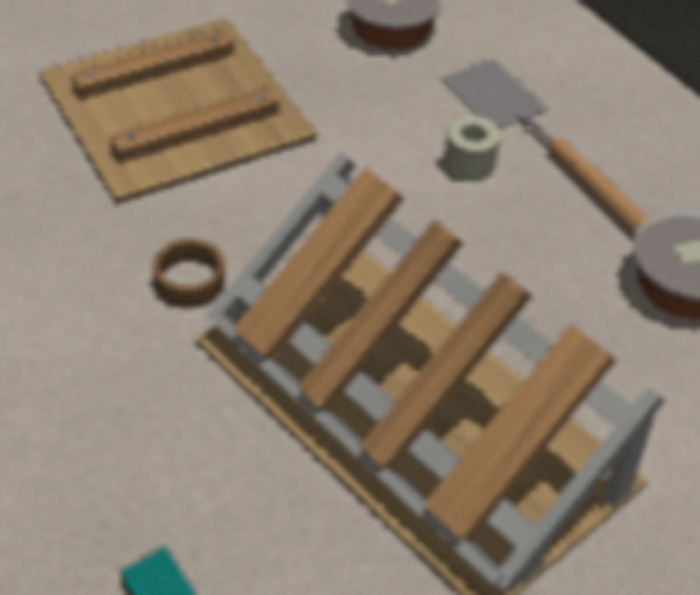

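The crops show the lanes from left to right (+y to −y) as wide (482,180), narrow (558,160), narrow (631,145) and wide (706,130). All four are wood-coloured and have the sizes described, and the turquoise one is off the rack. The rack's high side is away from the robot. Next I'll fit both poses.

```bash
cat > fit.py <<'E'
from h import *
from scipy.optimize import least_squares
a=cam('top');b=cam('side')
t=lambda L,f,o:(np.array(L,float)+.5)/f-.5+o
c1=lambda L:t(L,3.7,(140,160)); c2=lambda L:t(L,3.5,(160,140))
S=np.sin(np.radians(35));C=np.cos(np.radians(35))
def slat(y,w):
    return [[u*C-18*S, y+v*w/2, 78+u*S+18*C] for u,v in((80,1),(80,-1),(-80,1),(-80,-1))]
rack=np.array(slat(102,36)+slat(34,24)+slat(-34,24)+slat(-102,36))/1000
r1=c1([(453,102),(493,97),(473,258),(512,252),(538,83),(562,80),(554,243),(579,237),(611,70),(636,68),(627,228),(651,222),(682,60),(724,53),(693,216),(731,210)])
r2=c2([(366,170),(402,197),(237,325),(265,355),(435,222),(462,241),(302,385),(322,408),(505,273),(530,293),(366,445),(385,467),(575,325),(614,357),(427,505),(464,540)])
crib=[[100,100,10],[100,-100,10],[-100,-100,10],[-100,100,10]]
for y in(50,-50): crib+=[[80,y+12,28],[80,y-12,28],[-80,y-12,28],[-80,y+12,28]]
crib=np.array(crib)/1000
k1=c1([(57,50),(264,60),(249,268),(44,260),(91,75),(118,75),(106,242),(82,238),(197,77),(222,80),(211,245),(187,243)])
k2=c2([(225,20),(316,135),(118,196),(42,73),(215,28),(233,40),(82,85),(73,75),(264,90),(278,103),(122,150),(111,138)])
def tr(p,M):
    c,s=np.cos(p[2]),np.sin(p[2]); return np.c_[p[0]+c*M[:,0]-s*M[:,1],p[1]+s*M[:,0]+c*M[:,1],M[:,2]]
for n,M,i1,i2 in(('rack',rack,r1,r2),('crib',crib,k1,k2)):
    for sel in('both','top','side'):
        f=lambda p:np.r_[*( [(proj(a,tr(p,M))-i1).ravel()] if sel!='side' else []),*([(proj(b,tr(p,M))-i2).ravel()] if sel!='top' else [])]
        s=least_squares(f,[.5,0,0],loss='soft_l1');r=f(s.x)
        print(n,sel,s.x.round(4),'rms px',np.sqrt((r**2).mean()).round(2))
        if sel=='both':print(np.c_[r[:len(r)//2].reshape(-1,2),r[len(r)//2:].reshape(-1,2)].round(1).tolist())
E
python3 fit.py
```

```text
rack both [ 0.4903 -0.2046  0.1579] rms px 0.83
[[0.5, 0.8, 1.3, -1.4], [0.6, 0.1, 0.3, -1.9], [1.5, -0.4, 0.2, 0.6], [1.3, -0.7, 0.7, 0.0], [-0.1, 1.8, 1.0, -1.2], [0.6, 1.2, -0.0, -1.5], [0.8, -0.4, -0.5, 0.3], [0.9, -0.1, -0.1, -0.5], [0.7, 1.4, 0.3, -0.9], [1.1, 0.6, 0.3, -1.1], [0.6, -0.0, -1.0, -0.2], [0.9, 0.3, 0.1, -0.2], [0.1, 0.6, -0.8, -1.2], [-0.4, 0.5, -0.3, -1.4], [0.4, -0.1, -1.0, -0.9], [0.4, -0.5, -0.9, -0.8]]
rack top [ 0.4914 -0.2027  0.1498] rms px 0.57
rack side [ 0.4889 -0.2068  0.1618] rms px 0.69
crib both [ 0.4991  0.2062 -0.0677] rms px 0.71
[[0.2, 0.7, 0.1, -0.7], [0.2, 0.1, 0.4, -0.5], [1.4, 0.2, -0.8, 0.9], [-0.1, 0.1, -1.3, -0.6], [0.3, -0.9, 2.3, 0.1], [-0.2, -0.7, 0.2, 0.5], [0.1, -0.3, -1.0, 0.6], [-0.3, 0.5, -1.1, -0.6], [-0.0, -0.4, 1.2, -1.2], [0.0, -0.9, 0.5, -0.7], [0.5, 0.0, -0.9, 0.3], [0.1, 0.3, -0.6, -0.8]]
crib top [ 0.4988  0.2067 -0.0711] rms px 0.46
crib side [ 0.4992  0.205  -0.0628] rms px 0.87
```

Both fits agree between the cameras: rack (0.490,−0.205, yaw 0.156) and crib (0.499,0.206, yaw −0.068). Next comes a planner that prints the shifts and turns in jog units.

```bash
cat > plan.py <<'E'
import sys, numpy as np
from workcell import env
from scipy.spatial.transform import Rotation as Ro
RK=(0.4903,-0.2046,0.156); CR=(0.4990,0.2062,-0.068)
S=np.sin(np.radians(35));C=np.cos(np.radians(35))
def frame(F,p):
    return Ro.from_rotvec([0,0,F[2]]).apply(p)+[F[0],F[1],0]
def tool(yaw,zdir):  # tool y at world angle yaw (horizontal), z along zdir
    y=np.array([np.cos(yaw),np.sin(yaw),0]); z=np.array(zdir); return Ro.from_matrix(np.c_[np.cross(y,z),y,z])
RR=tool(RK[2]+np.pi/2, Ro.from_rotvec([0,0,RK[2]]).apply([S,0,-C]))
def grasp(lane,back=0): # TCP pose for a slat in the rack, 'back' m off along the tool
    d=.010-back; return frame(RK,np.array([S*d,lane,.078-C*d])),RR
def narrow(x,h=0): return frame(CR,np.array([x,0,.028-.010+h])),tool(CR[2]+np.pi,[0,0,-1])
def wide(y,h=0): return frame(CR,np.array([0,y,.046-.010+h])),tool(CR[2]+np.pi/2,[0,0,-1])
def show(*targets):
    s=env.get_state(); q=s['orientation']; R0=Ro.from_quat([*q[1:],q[0]]); p0=s['tcp_pos']
    print('t',round(s['clock'],2),'tcp',p0.round(4),'gap',round(s['finger_gap'],4),'F',s['wrist_force'].round(1))
    for p,R in targets:
        d=p-p0; w=(R*R0.inv()).as_rotvec()
        print('row',(d/.04).round(2).tolist(),(np.degrees(w)/6).round(2).tolist(),'min rows',round(max(np.linalg.norm(d)/.0417,np.degrees(np.linalg.norm(w))/7.16),1),'abs',p.round(4))
E
python3 -c "
from plan import *
show(grasp(.034,.12),grasp(.034,0))"
```

```text
t 0.2 tcp [0.2055 0.5367 0.2308] gap 0.0856 F [-0.2 -0.1 -0.1]
row [5.43, -17.94, -1.57] [-0.61, -5.87, 4.83] min rows 18.0 abs [ 0.4227 -0.1808  0.1681]
row [7.13, -17.67, -4.02] [-0.61, -5.87, 4.83] min rows 18.7 abs [ 0.4907 -0.1701  0.0698]
```

Request:
jog_arm(
  rows=[
    [5.4,-9,0.5,0,0,2],
    [5.4,-9,0.5,0,0,2],
    [5.4,-9,0.5,0,0,2],
    [5.4,-9,0.5,0,0,2],
    [5.4,-9,0.5,0,0,2],
    [5.4,-9,0.5,0,0,2],
    [5.4,-9,0.5,0,0,2],
    [5.4,-9,0.5,0,0,2],
    [5.4,-9,0.5,0,0,2],
    [5.4,-9,0.5,0,0,2],
    [5.4,-13,0.5,-0.3,-3,4],
    [5.4,-15,0.5,-0.6,-5,4.8],
  ],
  jaw=-0.03,
  force=50,
)

```text
clock: 1.2
tcp_pos: [0.4233, 0.0959, 0.2488]
orientation: [0.105, 0.012, 0.994, 0.006]
wrist_force: [0.9, -0.9, 0.7]
finger_gap: 0.0443
grip_force: 0.0
```

```bash
python3 -c "
from plan import *
show(grasp(.034,.12),grasp(.034,0))"
```

```text
t 1.2 tcp [0.4233 0.0959 0.2488] gap 0.0443 F [ 0.9 -0.9  0.7]
row [-0.01, -6.92, -2.02] [0.11, -3.83, 1.65] min rows 6.9 abs [ 0.4227 -0.1808  0.1681]
row [1.69, -6.65, -4.47] [0.11, -3.83, 1.65] min rows 7.9 abs [ 0.4907 -0.1701  0.0698]
```

Request:
jog_arm(
  rows=[
    [0,-2,0,0,-1,0.5],
    [0,-4,0,0,-2,1],
    [0,-6.9,-1,0.1,-3.8,1.6],
    [0,-6.9,-2,0.1,-3.8,1.6],
    [0,-6.9,-2,0.1,-3.8,1.6],
    [0,-6.9,-2,0.1,-3.8,1.6],
    [0,-6.9,-2,0.1,-3.8,1.6],
    [0,-6.9,-2,0.1,-3.8,1.6],
    [0,-6.9,-2,0.1,-3.8,1.6],
    [0,-6.9,-2,0.1,-3.8,1.6],
    [0,-6.9,-2,0.1,-3.8,1.6],
  ],
)

```text
clock: 2.12
tcp_pos: [0.4197, -0.1772, 0.1709]
orientation: [0.299, -0.07, 0.951, 0.025]
wrist_force: [0.6, 0.3, 0.4]
finger_gap: 0.044
grip_force: 0.0
```

```bash
python3 -c "
from plan import *
show(grasp(.034,.12),grasp(.034,0))
from h import *
b=cam('wrist');save(b,'w1.png')"
```

```text
t 2.12 tcp [ 0.4197 -0.1772  0.1709] gap 0.044 F [0.6 0.3 0.4]
row [0.07, -0.09, -0.07] [-0.04, -0.02, 0.06] min rows 0.1 abs [ 0.4227 -0.1808  0.1681]
row [1.77, 0.18, -2.53] [-0.04, -0.02, 0.06] min rows 3.0 abs [ 0.4907 -0.1701  0.0698]
```

View pics/w1.png

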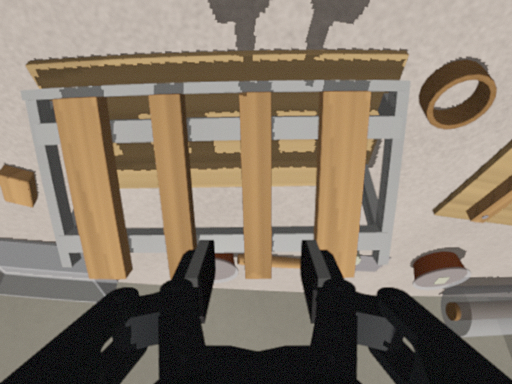

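The wrist view shows the +34 lane narrow slat centred between the fingers (slat column about 257, fingers at 210 and 308). I'll check the predicted corners against the picture at (240,92), (270,92), (245,278) and (272,278).

```bash
python3 -c "
from plan import *
from h import *
b=cam('wrist')
for lane,w in((.102,.036),(.034,.024),(-.034,.024),(-.102,.036)):
  print(lane,proj(b,[frame(RK,np.array([u*C-.018*S,lane+v*w/2,.078+u*S+.018*C])) for u in(-.08,.08) for v in(-1,1)]).round(0).tolist())
"
```

```text
0.102 [[318.0, 92.0], [366.0, 93.0], [309.0, 279.0], [348.0, 279.0]]
0.034 [[235.0, 93.0], [267.0, 92.0], [240.0, 280.0], [267.0, 280.0]]
-0.034 [[144.0, 94.0], [175.0, 94.0], [165.0, 280.0], [191.0, 280.0]]
-0.102 [[50.0, 97.0], [95.0, 96.0], [86.0, 279.0], [124.0, 279.0]]
```

```bash
sed -i 's/^RK=(0.4903,-0.2046/RK=(0.4905,-0.2018/' plan.py; python3 -c "
from plan import *
show(grasp(.034,0))"
```

```text
t 2.22 tcp [ 0.4202 -0.1766  0.1715] gap 0.0437 F [0.4 0.  0.9]
row [1.77, 0.23, -2.54] [-0.03, -0.01, 0.05] min rows 3.0 abs [ 0.4909 -0.1673  0.0698]
```

Request:
jog_arm(
  rows=[
    [0.3,0.05,-0.4,0,0,0],
    [0.65,0.1,-0.9,0,0,0],
    [1.0,0.15,-1.4,0,0,0],
    [1.3,0.2,-1.85,0,0,0],
    [1.55,0.23,-2.2,0,0,0],
    [1.7,0.23,-2.45,0,0,0],
    [1.77,0.23,-2.54,0,0,0],
    [1.77,0.23,-2.54,0,0,0],
    [1.77,0.23,-2.54,0,0,0],
  ],
)

```text
clock: 2.97
tcp_pos: [0.4911, -0.1678, 0.0702]
orientation: [0.3, -0.072, 0.951, 0.024]
wrist_force: [0.4, 0.5, 0.3]
finger_gap: 0.0441
grip_force: 0.0
```

Request:
jog_arm(
  rows=[
    [0,0,0,0,0,0],
    [0,0,0,0,0,0],
    [0,0,0,0,0,0],
    [0,0,0,0,0,0],
    [0,0,0,0,0,0],
    [0,0,0,0,0,0],
  ],
  jaw=1,
  force=50,
)

```text
clock: 3.47
tcp_pos: [0.4911, -0.1689, 0.0708]
orientation: [0.3, -0.071, 0.951, 0.024]
wrist_force: [-4.5, 1.0, 5.4]
finger_gap: 0.0231
grip_force: 49.2
```

```bash
python3 -c "
from plan import *
show(narrow(.05,.12),narrow(.05,.03),narrow(.05))"
```

```text
t 3.47 tcp [ 0.4911 -0.1689  0.0708] gap 0.0231 F [-4.5  1.   5.4]
row [1.44, 9.29, 1.68] [-4.65, 4.25, 12.5] min rows 11.7 abs [0.5489 0.2028 0.138 ]
row [1.44, 9.29, -0.57] [-4.65, 4.25, 12.5] min rows 11.7 abs [0.5489 0.2028 0.048 ]
row [1.44, 9.29, -1.32] [-4.65, 4.25, 12.5] min rows 11.7 abs [0.5489 0.2028 0.018 ]
```

Request:
jog_arm(
  rows=[
    [0,0,0.5,0,0,0],
    [0,0,1.3,0,0,0],
    [0,0,2.2,0,0,0],
    [0,0,3.1,0,0,0],
    [0,0.5,3.9,-0.2,0.2,0.6],
    [0.2,1.3,4,-0.5,0.5,1.5],
    [0.3,2.1,4,-0.9,0.8,2.4],
    [0.5,3,4,-1.2,1.1,3.3],
    [0.6,3.9,4,-1.6,1.4,4.2],
    [0.8,4.8,4,-2,1.8,5.2],
    [0.9,5.5,4,-2.3,2.1,6.2],
    [1,6.2,4,-2.6,2.4,7],
  ],
)

```text
clock: 4.47
tcp_pos: [0.5311, 0.0808, 0.2306]
orientation: [0.14, -0.443, 0.885, 0.011]
wrist_force: [0.8, -1.3, -1.1]
finger_gap: 0.0238
grip_force: 49.6
```

Request:
jog_arm(
  rows=[
    [0,0,0,0,0,0],
  ],
)

```text
clock: 4.55
tcp_pos: [0.5323, 0.0836, 0.2307]
orientation: [0.141, -0.444, 0.885, 0.012]
wrist_force: [-0.2, -1.6, 0.3]
finger_gap: 0.0231
grip_force: 49.6
```

```bash
python3 -c "
from plan import *
show(narrow(.05,.12),narrow(.05,.03),narrow(.05))"
```

```text
t 4.55 tcp [0.5323 0.0836 0.2307] gap 0.0231 F [-0.2 -1.6  0.3]
row [0.41, 2.98, -2.32] [-2.04, 1.84, 5.42] min rows 5.1 abs [0.5489 0.2028 0.138 ]
row [0.41, 2.98, -4.57] [-2.04, 1.84, 5.42] min rows 5.2 abs [0.5489 0.2028 0.048 ]
row [0.41, 2.98, -5.32] [-2.04, 1.84, 5.42] min rows 5.9 abs [0.5489 0.2028 0.018 ]
```

Request:
jog_arm(
  rows=[
    [0.1,0.6,-0.2,-0.4,0.4,1],
    [0.2,1.3,-0.5,-0.8,0.8,2.1],
    [0.3,2,-1,-1.2,1.1,3.2],
    [0.35,2.6,-1.6,-1.6,1.5,4.3],
    [0.41,2.9,-2.1,-1.9,1.8,5.2],
    [0.41,2.98,-2.3,-2.04,1.84,5.42],
    [0.41,2.98,-2.3,-2.04,1.84,5.42],
    [0.41,2.98,-2.3,-2.04,1.84,5.42],
    [0.41,2.98,-2.3,-2.04,1.84,5.42],
  ],
)

```text
clock: 5.3
tcp_pos: [0.5476, 0.1974, 0.139]
orientation: [0.001, -0.678, 0.735, -0.002]
wrist_force: [-0.3, -1.1, -0.4]
finger_gap: 0.023
grip_force: 49.6
```

Run:
```python
from plan import *
from h import *
show(narrow(.05,.12),narrow(.05,.02),narrow(.05))
W=cam('wrist');s=cam('side')
M=cv2.resize(s['pixels'][100:240,140:300],None,fx=2.6,fy=2.6,interpolation=cv2.INTER_CUBIC)
im=np.zeros((384,800,3),np.uint8); im[:,:384]=cv2.resize(W['pixels'],(384,288))[0:0+288].repeat(1,0)[:0] if 0 else 0
im[:288,:384]=cv2.resize(W['pixels'],(384,288)); im[:364,384:800]=M[:364]
cv2.imwrite('pics/n1.png',im[:,:,::-1])
```

```text
t 5.3 tcp [0.5476 0.1974 0.139 ] gap 0.023 F [-0.3 -1.1 -0.4]
row [0.03, 0.13, -0.03] [0.02, 0.04, 0.11] min rows 0.1 abs [0.5489 0.2028 0.138 ]
row [0.03, 0.13, -2.53] [0.02, 0.04, 0.11] min rows 2.4 abs [0.5489 0.2028 0.038 ]
row [0.03, 0.13, -3.03] [0.02, 0.04, 0.11] min rows 2.9 abs [0.5489 0.2028 0.018 ]
```

View pics/n1.png

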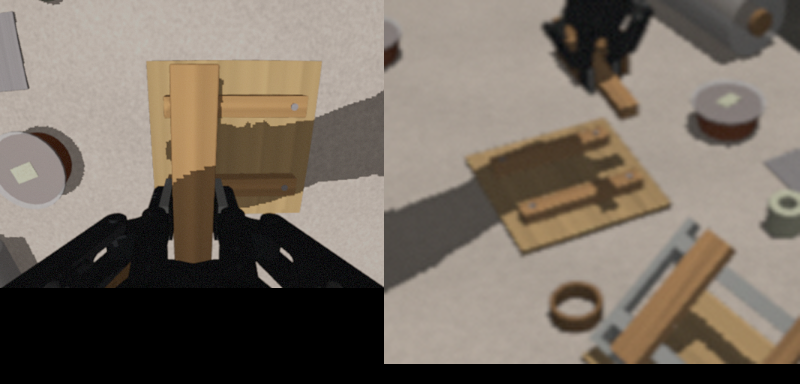

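The slat is held level and square above the crib, with the crib's far corners at wrist pixels (196,80) and (428,80). I'll compare that with the predictions.

Run:
```python
from plan import *
from h import *
W=cam('wrist'); np.set_printoptions(suppress=True)
print('board',proj(W,[frame(CR,np.array(p)) for p in((-.1,.1,.01),(.1,.1,.01),(-.1,-.1,.01),(.1,-.1,.01),(-.08,.05,.028),(.08,.05,.028),(-.08,-.05,.028),(.08,-.05,.028))]).round(0).tolist())
s=env.get_state();q=s['orientation'];R=Ro.from_quat([*q[1:],q[0]]);p=s['tcp_pos']
for zt in(-.028,):
  print('slat top',proj(W,p+R.apply([[x,y,zt] for x in(-.08,.08) for y in(-.012,.012)])).round(0).tolist())
cv2.imwrite('/tmp/w.png',W['pixels'][:,:,::-1])
```

```text
board [[403.0, 280.0], [211.0, 282.0], [433.0, 76.0], [197.0, 76.0], [398.0, 245.0], [226.0, 247.0], [413.0, 137.0], [221.0, 138.0]]
slat top [[235.0, 411.0], [281.0, 411.0], [224.0, 91.0], [292.0, 91.0]]
```

Request:
jog_arm(
  rows=[
    [0,0.1,-0.4,0,0,0.1],
    [0,0.1,-1.0,0,0,0.1],
    [0,0.1,-1.6,0,0,0.1],
    [0,0.1,-2.1,0,0,0.1],
    [0,0.1,-2.4,0,0,0.1],
    [0,0.1,-2.6,0,0,0.1],
    [0,0.1,-2.75,0,0,0.1],
    [0,0.1,-2.85,0,0,0.1],
    [0,0.1,-2.85,0,0,0.1],
    [0,0.1,-2.85,0,0,0.1],
  ],
)

```text
clock: 6.28
tcp_pos: [0.5479, 0.2026, 0.0243]
orientation: [0.0, -0.683, 0.73, -0.002]
wrist_force: [0.0, -0.7, 0.1]
finger_gap: 0.023
grip_force: 49.6
```

```bash
python3 -c "
from plan import *
show(narrow(.05))"
```

```text
t 6.28 tcp [0.5479 0.2026 0.0243] gap 0.023 F [ 0.  -0.7  0.1]
row [0.02, 0.01, -0.16] [0.02, 0.03, -0.01] min rows 0.2 abs [0.5489 0.2028 0.018 ]
```

Request:
jog_arm(
  rows=[
    [0,0,-0.05,0,0,0],
    [0,0,-0.1,0,0,0],
    [0,0,-0.15,0,0,0],
    [0,0,-0.15,0,0,0],
  ],
)

```text
clock: 6.62
tcp_pos: [0.5478, 0.2027, 0.0182]
orientation: [0.0, -0.683, 0.73, -0.002]
wrist_force: [-0.9, -0.3, 4.1]
finger_gap: 0.0235
grip_force: 50.1
```

Contact at the expected height, so I'll release and rise.

Request:
jog_arm(
  rows=[
    [0,0,0,0,0,0],
    [0,0,0,0,0,0],
    [0,0,0,0,0,0],
    [0,0,0,0,0,0],
    [0,0,0.3,0,0,0],
    [0,0,0.8,0,0,0],
    [0,0,1.6,0,0,0],
    [0,0,2.5,0,0,0],
    [0,0,3.4,0,0,0],
    [0,0,4.3,0,0,0],
    [0,0,4.6,0,0,0],
    [0,0,4.6,0,0,0],
  ],
  jaw=-0.03,
)

```text
clock: 7.62
tcp_pos: [0.5497, 0.2032, 0.2062]
orientation: [0.003, -0.683, 0.73, -0.003]
wrist_force: [0.5, 0.8, -1.1]
finger_gap: 0.0437
grip_force: 0.0
```

Run:
```python
from plan import *
from h import *
show(grasp(-.034,.12),grasp(-.034,0))
W=cam('wrist');t=cam('top')
im=np.zeros((384,800,3),np.uint8)
im[:288,:384]=cv2.resize(W['pixels'],(384,288)); im[:,384:784]=cv2.resize(t['pixels'][160:250,140:240],(400,360))[:384] if 0 else cv2.resize(t['pixels'][154:250,140:240],(400,384),interpolation=cv2.INTER_CUBIC)
cv2.imwrite('pics/n2.png',im[:,:,::-1])
for x in(.05,-.05): print(proj(W,[frame(CR,np.array([x+a,b,.046])) for b in(-.08,.08) for a in(-.012,.012)]).round(0).tolist())
```

```text
t 7.62 tcp [0.5497 0.2032 0.2062] gap 0.0437 F [ 0.5  0.8 -1.1]
row [-2.91, -11.21, -0.95] [4.7, -4.17, -12.42] min rows 11.7 abs [ 0.4335 -0.2452  0.1681]
row [-1.21, -10.94, -3.41] [4.7, -4.17, -12.42] min rows 11.7 abs [ 0.5014 -0.2345  0.0698]
[[273.0, 92.0], [248.0, 92.0], [271.0, 246.0], [249.0, 246.0]]
[[379.0, 94.0], [354.0, 93.0], [361.0, 246.0], [340.0, 246.0]]
```

View pics/n2.png

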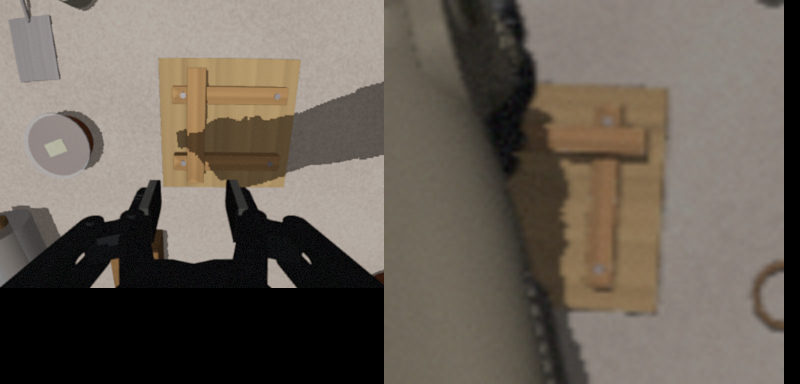

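The first narrow slat lies where predicted: wrist (251–276, 91–243) against a prediction of (248–273, 92–246). On to the second.

Request:
jog_arm(
  rows=[
    [-0.2,-0.6,0.2,0.2,-0.2,-0.6],
    [-0.4,-1.5,0.3,0.6,-0.5,-1.6],
    [-0.7,-2.5,0.3,1,-0.9,-2.7],
    [-0.9,-3.5,0.2,1.5,-1.3,-3.8],
    [-1.2,-4.5,0.2,1.9,-1.7,-4.9],
    [-1.4,-5.5,0.2,2.3,-2,-6],
    [-1.7,-6.5,0,2.7,-2.4,-7.1],
    [-1.9,-7.5,-0.2,3.1,-2.8,-8.2],
    [-2.2,-8.5,-0.4,3.5,-3.1,-9.3],
    [-2.5,-9.5,-0.6,3.9,-3.5,-10.4],
    [-2.7,-10.4,-0.8,4.3,-3.8,-11.4],
    [-2.9,-11,-0.9,4.6,-4.1,-12.2],
  ],
)

```text
clock: 8.72
tcp_pos: [0.4294, -0.2399, 0.1631]
orientation: [0.294, -0.083, 0.952, 0.026]
wrist_force: [0.5, -0.7, 0.4]
finger_gap: 0.0438
grip_force: 0.0
```

Request:
jog_arm(
  rows=[
    [0,0,0,0,0,0],
    [0,0,0,0,0,0],
    [0,0,0,0,0,0],
  ],
)

```text
clock: 8.97
tcp_pos: [0.4306, -0.2364, 0.1642]
orientation: [0.293, -0.088, 0.952, 0.027]
wrist_force: [-0.5, -0.3, -0.3]
finger_gap: 0.0441
grip_force: 0.0
```

```bash
python3 -c "
from plan import *
show(grasp(-.034,.06),grasp(-.034,0))"
```

```text
t 8.97 tcp [ 0.4306 -0.2364  0.1642] gap 0.0441 F [-0.5 -0.3 -0.3]
row [0.92, -0.09, -1.13] [0.02, -0.13, -0.26] min rows 1.4 abs [ 0.4675 -0.2398  0.119 ]
row [1.77, 0.05, -2.36] [0.02, -0.13, -0.26] min rows 2.8 abs [ 0.5014 -0.2345  0.0698]
```

Request:
jog_arm(
  rows=[
    [0.3,-0.06,-0.35,0,0,-0.2],
    [0.6,-0.09,-0.75,0,-0.1,-0.26],
    [0.92,-0.09,-1.13,0,-0.13,-0.26],
    [1.25,-0.03,-1.6,0,-0.13,-0.26],
    [1.5,0,-1.97,0,-0.13,-0.26],
    [1.67,0.04,-2.2,0,-0.13,-0.26],
    [1.77,0.05,-2.36,0,-0.13,-0.26],
    [1.77,0.05,-2.36,0,-0.13,-0.26],
    [1.77,0.05,-2.36,0,-0.13,-0.26],
  ],
)

```text
clock: 9.72
tcp_pos: [0.5024, -0.234, 0.071]
orientation: [0.3, -0.076, 0.951, 0.022]
wrist_force: [1.2, 0.5, -0.1]
finger_gap: 0.0444
grip_force: 0.0
```

Request:
jog_arm(
  rows=[
    [0,0,0,0,0,0],
    [0,0,0,0,0,0],
    [0,0,0,0,0,0],
    [0,0,0,0,0,0],
    [0,0,0,0,0,0],
    [0,0,0,0,0,0],
  ],
  jaw=1,
)

```text
clock: 10.22
tcp_pos: [0.5023, -0.2358, 0.0721]
orientation: [0.301, -0.075, 0.95, 0.021]
wrist_force: [-4.0, 2.1, 6.4]
finger_gap: 0.0233
grip_force: 49.8
```

```bash
python3 -c "
from plan import *
show(narrow(-.05,.12),narrow(-.05))"
```

```text
t 10.22 tcp [ 0.5023 -0.2358  0.0721] gap 0.0233 F [-4.   2.1  6.4]
row [-1.33, 11.14, 1.65] [-4.61, 4.3, 12.42] min rows 11.7 abs [0.4491 0.2096 0.138 ]
row [-1.33, 11.14, -1.35] [-4.61, 4.3, 12.42] min rows 11.7 abs [0.4491 0.2096 0.018 ]
```

Request:
jog_arm(
  rows=[
    [0,0,0.5,0,0,0],
    [0,0,1.3,0,0,0],
    [0,0,2.2,0,0,0],
    [0,0,3.1,0,0,0],
    [0,0.5,3.9,-0.2,0.2,0.6],
    [-0.1,1.3,4,-0.5,0.5,1.5],
    [-0.2,2.2,4,-0.9,0.8,2.4],
    [-0.3,3.1,4,-1.2,1.1,3.3],
    [-0.4,4.1,4,-1.6,1.4,4.3],
    [-0.6,5.1,4,-2,1.8,5.3],
    [-0.7,6.1,4,-2.3,2.2,6.3],
    [-0.8,7,4,-2.7,2.5,7.3],
  ],
)

```text
clock: 11.22
tcp_pos: [0.4696, 0.0459, 0.2318]
orientation: [0.134, -0.461, 0.877, 0.009]
wrist_force: [1.1, -0.6, -0.4]
finger_gap: 0.0227
grip_force: 49.7
```

Request:
jog_arm(
  rows=[
    [0,0,0,0,0,0],
    [0,0,0,0,0,0],
  ],
)

```text
clock: 11.38
tcp_pos: [0.47, 0.047, 0.2313]
orientation: [0.135, -0.461, 0.877, 0.01]
wrist_force: [-0.3, -0.7, -0.7]
finger_gap: 0.0232
grip_force: 49.6
```

```bash
python3 -c "
from plan import *
show(narrow(-.05,.12),narrow(-.05))"
```

```text
t 11.38 tcp [0.47   0.047  0.2313] gap 0.0232 F [-0.3 -0.7 -0.7]
row [-0.52, 4.07, -2.33] [-1.92, 1.77, 5.07] min rows 4.8 abs [0.4491 0.2096 0.138 ]
row [-0.52, 4.07, -5.33] [-1.92, 1.77, 5.07] min rows 6.5 abs [0.4491 0.2096 0.018 ]
```

Request:
jog_arm(
  rows=[
    [-0.1,0.6,-0.1,-0.3,0.3,0.8],
    [-0.2,1.4,-0.3,-0.7,0.6,1.7],
    [-0.3,2.2,-0.7,-1,0.9,2.7],
    [-0.4,3,-1.2,-1.4,1.3,3.7],
    [-0.5,3.7,-1.8,-1.7,1.6,4.6],
    [-0.52,4.07,-2.2,-1.9,1.75,5.05],
    [-0.52,4.07,-2.33,-1.92,1.77,5.07],
    [-0.52,4.07,-2.33,-1.92,1.77,5.07],
    [-0.52,4.07,-2.33,-1.92,1.77,5.07],
    [-0.52,4.07,-2.33,-1.92,1.77,5.07],
  ],
)

```text
clock: 12.22
tcp_pos: [0.4502, 0.2057, 0.1389]
orientation: [0.001, -0.679, 0.734, -0.001]
wrist_force: [-0.1, -0.8, 0.5]
finger_gap: 0.0231
grip_force: 49.6
```

```bash
python3 -c "
from plan import *
show(narrow(-.05,.12),narrow(-.05))"
```

```text
t 12.22 tcp [0.4502 0.2057 0.1389] gap 0.0231 F [-0.1 -0.8  0.5]
row [-0.03, 0.1, -0.02] [-0.0, 0.03, 0.08] min rows 0.1 abs [0.4491 0.2096 0.138 ]
row [-0.03, 0.1, -3.02] [-0.0, 0.03, 0.08] min rows 2.9 abs [0.4491 0.2096 0.018 ]
```

Request:
jog_arm(
  rows=[
    [0,0.1,-0.4,0,0,0.1],
    [0,0.1,-1.0,0,0,0.1],
    [0,0.1,-1.6,0,0,0.1],
    [0,0.1,-2.1,0,0,0.1],
    [0,0.1,-2.4,0,0,0.1],
    [0,0.1,-2.6,0,0,0.1],
    [0,0.1,-2.75,0,0,0.1],
    [0,0.1,-2.85,0,0,0.1],
    [0,0.1,-2.92,0,0,0.1],
    [0,0.1,-2.97,0,0,0.1],
    [0,0.1,-3.0,0,0,0.1],
    [0,0.1,-3.0,0,0,0.1],
  ],
)

```text
clock: 13.22
tcp_pos: [0.45, 0.2114, 0.0192]
orientation: [0.001, -0.685, 0.729, -0.001]
wrist_force: [-2.5, -1.8, 4.8]
finger_gap: 0.0225
grip_force: 50.4
```

```bash
python3 -c "
from plan import *
show(narrow(-.05))"
```

```text
t 13.22 tcp [0.45   0.2114 0.0192] gap 0.0225 F [-2.5 -1.8  4.8]
row [-0.02, -0.04, -0.03] [0.0, 0.03, -0.05] min rows 0.1 abs [0.4491 0.2096 0.018 ]
```

Request:
jog_arm(
  rows=[
    [0,0,0,0,0,0],
    [0,0,0,0,0,0],
    [0,0,0,0,0,0],
    [0,0,0,0,0,0],
    [0,0,0.3,0,0,0],
    [0,0,0.8,0,0,0],
    [0,0,1.6,0,0,0],
    [0,0,2.5,0,0,0],
    [0,0,3.4,0,0,0],
    [0,0,4.3,0,0,0],
    [0,0,4.8,0,0,0],
    [0,0,4.8,0,0,0],
  ],
  jaw=-0.03,
)

```text
clock: 14.22
tcp_pos: [0.4521, 0.2123, 0.2153]
orientation: [0.004, -0.685, 0.729, -0.003]
wrist_force: [0.8, 0.4, -0.2]
finger_gap: 0.0438
grip_force: 0.0
```

Run:
```python
from plan import *
from h import *
show(grasp(.102,.12),grasp(.102,0))
W=cam('wrist');save(W,'n3.png')
for x in(.05,-.05): print(proj(W,[frame(CR,np.array([x+a,b,.046])) for b in(-.08,.08) for a in(-.012,.012)]).round(0).tolist())
```

```text
t 14.22 tcp [0.4521 0.2123 0.2153] gap 0.0438 F [ 0.8  0.4 -0.2]
row [-0.99, -8.08, -1.18] [4.69, -4.14, -12.46] min rows 11.7 abs [ 0.4123 -0.1108  0.1681]
row [0.71, -7.81, -3.64] [4.69, -4.14, -12.46] min rows 11.7 abs [ 0.4803 -0.1001  0.0698]
[[172.0, 89.0], [148.0, 90.0], [183.0, 239.0], [162.0, 238.0]]
[[275.0, 89.0], [250.0, 89.0], [272.0, 240.0], [251.0, 239.0]]
```

View pics/n3.png

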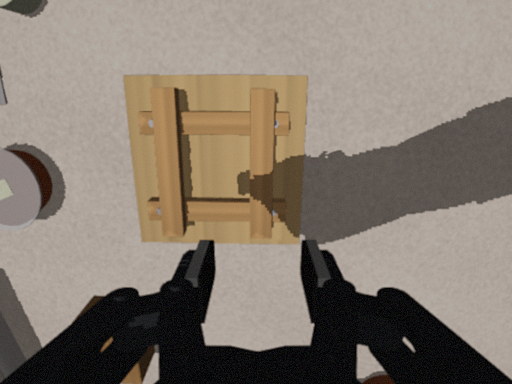

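Both narrow slats sit as predicted: wrist (153–185, 88–237) and (250–275, 88–238). Now the wide slat in lane +102. I'll use a 48 mm opening to clear the side frame.

Request:
jog_arm(
  rows=[
    [-0.1,-0.4,0.1,0.2,-0.2,-0.6],
    [-0.2,-1,0.2,0.6,-0.5,-1.6],
    [-0.2,-1.7,0.2,1,-0.9,-2.7],
    [-0.3,-2.4,0.2,1.5,-1.3,-3.8],
    [-0.4,-3.1,0.2,1.9,-1.7,-4.9],
    [-0.5,-3.8,0.1,2.3,-2,-6],
    [-0.6,-4.6,0,2.7,-2.4,-7.1],
    [-0.7,-5.4,-0.2,3.1,-2.8,-8.2],
    [-0.8,-6.2,-0.4,3.5,-3.1,-9.3],
    [-0.9,-7,-0.7,3.9,-3.5,-10.4],
    [-1,-7.7,-1,4.3,-3.8,-11.5],
    [-1,-8.1,-1.1,4.7,-4.1,-12.4],
  ],
  jaw=-0.12,
)

```text
clock: 15.27
tcp_pos: [0.4075, -0.1141, 0.1633]
orientation: [0.294, -0.083, 0.952, 0.029]
wrist_force: [0.4, 0.2, -0.8]
finger_gap: 0.0477
grip_force: 0.0
```

Request:
jog_arm(
  rows=[
    [0,0,0,0,0,0],
    [0,0,0,0,0,0],
    [0,0,0,0,0,0],
  ],
)

```text
clock: 15.52
tcp_pos: [0.4091, -0.112, 0.1656]
orientation: [0.293, -0.088, 0.951, 0.029]
wrist_force: [0.7, 0.7, 0.6]
finger_gap: 0.0476
grip_force: 0.0
```

Run:
```python
from plan import *
from h import *
show(grasp(.102,.06),grasp(.102,0))
W=cam('wrist');save(W,'g3.png')
for lane,w in((.102,.036),(-.102,.036)):
  print(lane,proj(W,[frame(RK,np.array([u*C-.018*S,lane+v*w/2,.078+u*S+.018*C])) for u in(-.08,.08) for v in(-1,1)]).round(0).tolist())
```

```text
t 15.52 tcp [ 0.4091 -0.112   0.1656] gap 0.0476 F [0.7 0.7 0.6]
row [0.93, 0.16, -1.17] [-0.01, -0.12, -0.28] min rows 1.4 abs [ 0.4463 -0.1055  0.119 ]
row [1.78, 0.3, -2.39] [-0.01, -0.12, -0.28] min rows 2.9 abs [ 0.4803 -0.1001  0.0698]
0.102 [[234.0, 100.0], [282.0, 101.0], [234.0, 288.0], [274.0, 288.0]]
-0.102 [[-29.0, 100.0], [13.0, 99.0], [12.0, 282.0], [49.0, 283.0]]
```

View pics/g3.png

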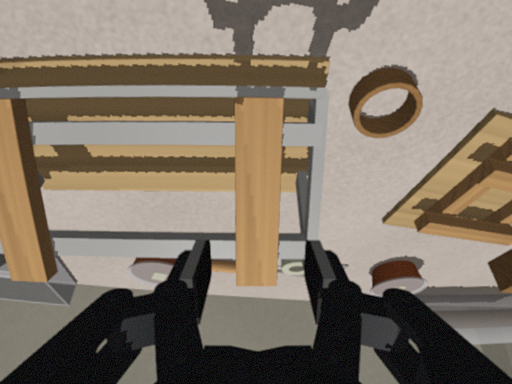

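The wrist view shows the wide slat at columns 235–285, about 2 px right of the prediction, with the side bar at about 308. I'll narrow the opening to 45 mm, shift 1 mm left and descend.

Request:
jog_arm(
  rows=[
    [0.3,0.1,-0.35,0,0,-0.2],
    [0.6,0.18,-0.75,0,-0.1,-0.28],
    [0.93,0.19,-1.17,0,-0.12,-0.28],
    [1.25,0.24,-1.62,0,-0.12,-0.28],
    [1.45,0.27,-1.9,0,-0.12,-0.28],
    [1.5,0.28,-1.98,0,-0.12,-0.28],
    [1.5,0.28,-1.98,0,-0.12,-0.28],
    [1.5,0.28,-1.98,0,-0.12,-0.28],
  ],
  jaw=-0.06,
)

```text
clock: 16.23
tcp_pos: [0.4696, -0.1005, 0.0871]
orientation: [0.3, -0.075, 0.951, 0.024]
wrist_force: [-0.1, 0.1, -0.1]
finger_gap: 0.0454
grip_force: 0.0
```

Request:
jog_arm(
  rows=[
    [0.07,0.01,-0.1,0,0,0],
    [0.14,0.03,-0.2,0,0,0],
    [0.2,0.04,-0.3,0,0,0],
    [0.26,0.05,-0.38,0,0,0],
    [0.26,0.05,-0.38,0,0,0],
  ],
)

```text
clock: 16.65
tcp_pos: [0.4797, -0.0994, 0.071]
orientation: [0.3, -0.073, 0.951, 0.024]
wrist_force: [-0.5, -0.1, 0.1]
finger_gap: 0.0454
grip_force: 0.0
```

Request:
jog_arm(
  rows=[
    [0,0,0,0,0,0],
    [0,0,0,0,0,0],
    [0,0,0,0,0,0],
    [0,0,0,0,0,0],
    [0,0,0,0,0,0],
  ],
  jaw=1,
  force=60,
)

```text
clock: 17.07
tcp_pos: [0.4795, -0.0995, 0.0715]
orientation: [0.3, -0.073, 0.951, 0.024]
wrist_force: [-1.1, 0.3, 0.6]
finger_gap: 0.0349
grip_force: 59.7
```

```bash
python3 -c "
from plan import *
show(wide(.05,.12),wide(.05))"
```

```text
t 17.07 tcp [ 0.4795 -0.0995  0.0715] gap 0.0349 F [-1.1  0.3  0.6]
row [0.57, 8.89, 2.11] [-0.26, 5.85, -2.05] min rows 8.8 abs [0.5024 0.2561 0.156 ]
row [0.57, 8.89, -0.89] [-0.26, 5.85, -2.05] min rows 8.6 abs [0.5024 0.2561 0.036 ]
```

Request:
jog_arm(
  rows=[
    [0,0,0.5,0,0,0],
    [0,0,1.3,0,0,0],
    [0,0,2.2,0,0,0],
    [0,0,3.1,0,0,0],
    [0.1,0.6,3.8,0,0.5,-0.2],
    [0.1,1.5,4,-0.1,1.1,-0.4],
    [0.2,2.4,4,-0.1,1.7,-0.6],
    [0.2,3.4,4,-0.1,2.4,-0.8],
    [0.3,4.4,4,-0.1,3.1,-1.1],
    [0.4,5.4,4,-0.2,3.7,-1.3],
    [0.4,6.4,4,-0.2,4.3,-1.5],
    [0.5,7.3,4,-0.2,4.8,-1.7],
  ],
)

```text
clock: 18.07
tcp_pos: [0.4993, 0.1955, 0.2319]
orientation: [0.054, 0.015, 0.998, 0.005]
wrist_force: [0.2, -0.7, -0.5]
finger_gap: 0.0351
grip_force: 60.4
```

Request:
jog_arm(
  rows=[
    [0,0.4,0,0,0.3,-0.1],
    [0,0.4,0,0,0.3,-0.1],
    [0,0.4,0,0,0.3,-0.1],
  ],
)

```text
clock: 18.32
tcp_pos: [0.4999, 0.2094, 0.2307]
orientation: [0.039, 0.02, 0.999, 0.004]
wrist_force: [-0.4, -0.4, -1.0]
finger_gap: 0.035
grip_force: 60.4
```

```bash
python3 -c "
from plan import *
show(wide(.05,.12),wide(.05))"
```

```text
t 18.32 tcp [0.4999 0.2094 0.2307] gap 0.035 F [-0.4 -0.4 -1. ]
row [0.06, 1.17, -1.87] [-0.05, 0.74, -0.27] min rows 2.1 abs [0.5024 0.2561 0.156 ]
row [0.06, 1.17, -4.87] [-0.05, 0.74, -0.27] min rows 4.8 abs [0.5024 0.2561 0.036 ]
```

Request:
jog_arm(
  rows=[
    [0,0.4,-0.2,0,0.2,-0.1],
    [0,0.8,-0.6,0,0.5,-0.2],
    [0.05,1.1,-1.2,-0.05,0.74,-0.27],
    [0.06,1.17,-1.9,-0.05,0.74,-0.27],
    [0.06,1.17,-2.6,-0.05,0.74,-0.27],
    [0.06,1.17,-3.2,-0.05,0.74,-0.27],
    [0.06,1.17,-3.7,-0.05,0.74,-0.27],
    [0.06,1.17,-4.1,-0.05,0.74,-0.27],
    [0.06,1.17,-4.4,-0.05,0.74,-0.27],
    [0.06,1.17,-4.55,-0.05,0.74,-0.27],
    [0.06,1.17,-4.55,-0.05,0.74,-0.27],
    [0.06,1.17,-4.55,-0.05,0.74,-0.27],
  ],
)

```text
clock: 19.32
tcp_pos: [0.5022, 0.2545, 0.0501]
orientation: [0.001, 0.036, 0.999, 0.0]
wrist_force: [0.0, -0.2, -0.4]
finger_gap: 0.0353
grip_force: 60.4
```

```bash
python3 -c "
from plan import *
show(wide(.05))"
```

```text
t 19.32 tcp [0.5022 0.2545 0.0501] gap 0.0353 F [ 0.  -0.2 -0.4]
row [0.0, 0.04, -0.35] [-0.0, 0.02, 0.03] min rows 0.3 abs [0.5024 0.2561 0.036 ]
```

Request:
jog_arm(
  rows=[
    [0,0.04,-0.08,0,0,0],
    [0,0.04,-0.16,0,0,0],
    [0,0.04,-0.22,0,0,0],
    [0,0.04,-0.28,0,0,0],
    [0,0.04,-0.33,0,0,0],
    [0,0.04,-0.33,0,0,0],
    [0,0.04,-0.33,0,0,0],
  ],
)

```text
clock: 19.9
tcp_pos: [0.5022, 0.2571, 0.0368]
orientation: [0.001, 0.035, 0.999, 0.0]
wrist_force: [-1.4, -0.5, 3.6]
finger_gap: 0.0351
grip_force: 60.9
```

Contact at the expected height. Release and rise.

Request:
jog_arm(
  rows=[
    [0,0,0,0,0,0],
    [0,0,0,0,0,0],
    [0,0,0,0,0,0],
    [0,0,0,0,0,0],
    [0,0,0.3,0,0,0],
    [0,0,0.8,0,0,0],
    [0,0,1.6,0,0,0],
    [0,0,2.5,0,0,0],
    [0,0,3.4,0,0,0],
    [0,0,4.3,0,0,0],
    [0,0,4.5,0,0,0],
    [0,0,4.5,0,0,0],
  ],
  jaw=-0.12,
)

```text
clock: 20.9
tcp_pos: [0.5041, 0.2577, 0.22]
orientation: [0.004, 0.035, 0.999, 0.001]
wrist_force: [-0.1, -0.4, -0.9]
finger_gap: 0.0478
grip_force: 0.0
```

```bash
python3 -c "
from plan import *
show(grasp(-.102,.12),grasp(-.102,0))"
```

```text
t 20.9 tcp [0.5041 0.2577 0.22  ] gap 0.0478 F [-0.1 -0.4 -0.9]
row [-1.5, -14.25, -1.3] [0.22, -5.77, 2.08] min rows 13.8 abs [ 0.444  -0.3124  0.1681]
row [0.2, -13.98, -3.76] [0.22, -5.77, 2.08] min rows 13.9 abs [ 0.512  -0.3017  0.0698]
```

Request:
jog_arm(
  rows=[
    [-0.1,-0.6,0.1,0,-0.2,0.1],
    [-0.2,-1.5,0.2,0,-0.6,0.2],
    [-0.3,-2.4,0.2,0,-1,0.4],
    [-0.4,-3.4,0.2,0,-1.4,0.5],
    [-0.5,-4.4,0.2,0,-1.8,0.6],
    [-0.6,-5.4,0.2,0.1,-2.2,0.8],
    [-0.7,-6.4,0.2,0.1,-2.6,1],
    [-0.8,-7.4,0,0.1,-3,1.1],
    [-0.9,-8.4,-0.2,0.1,-3.4,1.3],
    [-1,-9.4,-0.4,0.1,-3.8,1.4],
    [-1.1,-10.4,-0.6,0.2,-4.2,1.6],
    [-1.2,-11.4,-0.8,0.2,-4.6,1.7],
  ],
)

```text
clock: 21.9
tcp_pos: [0.4526, -0.2001, 0.1827]
orientation: [0.239, -0.054, 0.969, 0.019]
wrist_force: [1.3, 0.0, -0.9]
finger_gap: 0.0479
grip_force: 0.0
```

Request:
jog_arm(
  rows=[
    [-0.1,-0.9,-0.2,0,-0.5,0.1],
    [-0.2,-1.7,-0.3,0,-0.8,0.2],
    [-0.3,-2.4,-0.4,0,-1.1,0.3],
    [-0.3,-2.8,-0.5,0,-1.1,0.3],
    [-0.3,-2.8,-0.5,0,-1.1,0.3],
    [-0.3,-2.8,-0.5,0,-1.1,0.3],
    [-0.3,-2.8,-0.5,0,-1.1,0.3],
  ],
)

```text
clock: 22.48
tcp_pos: [0.4416, -0.3094, 0.1631]
orientation: [0.293, -0.07, 0.953, 0.021]
wrist_force: [0.4, 0.0, 0.2]
finger_gap: 0.0476
grip_force: 0.0
```

Run:
```python
from plan import *
from h import *
show(grasp(-.102,.06),grasp(-.102,0.01),grasp(-.102,0))
W=cam('wrist');save(W,'g4.png')
for lane,w in((-.102,.036),):
  print(lane,proj(W,[frame(RK,np.array([u*C-.018*S,lane+v*w/2,.078+u*S+.018*C])) for u in(-.08,.08) for v in(-1,1)]).round(0).tolist())
```

```text
t 22.48 tcp [ 0.4416 -0.3094  0.1631] gap 0.0476 F [0.4 0.  0.2]
row [0.91, 0.06, -1.1] [0.03, -0.14, 0.09] min rows 1.4 abs [ 0.478 -0.307  0.119]
row [1.62, 0.17, -2.13] [0.03, -0.14, 0.09] min rows 2.6 abs [ 0.5063 -0.3026  0.078 ]
row [1.76, 0.19, -2.33] [0.03, -0.14, 0.09] min rows 2.8 abs [ 0.512  -0.3017  0.0698]
-0.102 [[228.0, 101.0], [278.0, 101.0], [234.0, 291.0], [275.0, 291.0]]
```

View pics/g4.png

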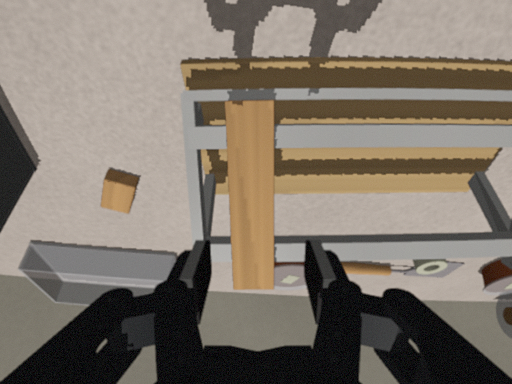

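The slat is at columns 225–274 (predicted 228–278) and the frame bar's inner edge is at about 207, so it's tight on that side. I'll use a 43 mm opening, keep 1 mm to the right of the slat, and descend in stages.

Request:
jog_arm(
  rows=[
    [0.3,0.02,-0.35,0,0,0],
    [0.6,0.04,-0.72,0,-0.1,0.1],
    [0.91,0.06,-1.1,0,-0.14,0.1],
    [1.2,0.12,-1.5,0,-0.14,0.1],
    [1.4,0.14,-1.8,0,-0.14,0.1],
    [1.47,0.15,-1.91,0,-0.14,0.1],
    [1.47,0.15,-1.91,0,-0.14,0.1],
    [1.47,0.15,-1.91,0,-0.14,0.1],
  ],
  jaw=-0.02,
)

```text
clock: 23.2
tcp_pos: [0.5011, -0.3039, 0.0883]
orientation: [0.3, -0.076, 0.951, 0.021]
wrist_force: [0.7, 0.0, 0.2]
finger_gap: 0.0434
grip_force: 0.0
```

Request:
jog_arm(
  rows=[
    [0.04,0,-0.06,0,0,0],
    [0.08,0.01,-0.12,0,0,0],
    [0.13,0.02,-0.18,0,0,0],
    [0.13,0.02,-0.18,0,0,0],
  ],
)

```text
clock: 23.53
tcp_pos: [0.5062, -0.3043, 0.0808]
orientation: [0.3, -0.075, 0.951, 0.02]
wrist_force: [-0.1, 0.3, -0.5]
finger_gap: 0.0432
grip_force: 0.0
```

Request:
jog_arm(
  rows=[
    [0.04,0,-0.06,0,0,0],
    [0.08,0.01,-0.12,0,0,0],
    [0.12,0.02,-0.18,0,0,0],
    [0.12,0.02,-0.18,0,0,0],
  ],
)

```text
clock: 23.87
tcp_pos: [0.5108, -0.3031, 0.0729]
orientation: [0.3, -0.075, 0.951, 0.021]
wrist_force: [-0.2, 0.3, -0.1]
finger_gap: 0.0434
grip_force: 0.0
```

```bash
python3 -c "
from plan import *
show(grasp(-.102,0))"
```

```text
t 23.87 tcp [ 0.5108 -0.3031  0.0729] gap 0.0434 F [-0.2  0.3 -0.1]
row [0.03, 0.04, -0.08] [0.05, 0.01, -0.01] min rows 0.1 abs [ 0.512  -0.3017  0.0698]
```

No contact and only 3 mm above nominal depth, so I'll grip here.

Request:
jog_arm(
  rows=[
    [0,0,0,0,0,0],
    [0,0,0,0,0,0],
    [0,0,0,0,0,0],
    [0,0,0,0,0,0],
    [0,0,0,0,0,0],
  ],
  jaw=1,
  force=60,
)

```text
clock: 24.28
tcp_pos: [0.5108, -0.3034, 0.0735]
orientation: [0.3, -0.076, 0.951, 0.021]
wrist_force: [0.7, 0.4, -1.0]
finger_gap: 0.0348
grip_force: 59.7
```

```bash
python3 -c "
from plan import *
show(wide(-.05,.12),wide(-.05,.003))"
```

```text
t 24.28 tcp [ 0.5108 -0.3034  0.0735] gap 0.0348 F [ 0.7  0.4 -1. ]
row [-0.38, 11.49, 2.06] [-0.2, 5.85, -2.1] min rows 11.2 abs [0.4956 0.1563 0.156 ]
row [-0.38, 11.49, -0.86] [-0.2, 5.85, -2.1] min rows 11.1 abs [0.4956 0.1563 0.039 ]
```

Request:
jog_arm(
  rows=[
    [0,0,0.5,0,0,0],
    [0,0,1.3,0,0,0],
    [0,0,2.2,0,0,0],
    [0,0,3.1,0,0,0],
    [0,0.6,3.8,0,0.4,-0.1],
    [-0.1,1.5,4,0,0.9,-0.3],
    [-0.1,2.4,4,-0.1,1.4,-0.5],
    [-0.1,3.4,4,-0.1,1.9,-0.7],
    [-0.2,4.4,4,-0.1,2.4,-0.9],
    [-0.2,5.4,4,-0.1,2.9,-1.1],
    [-0.2,6.4,4,-0.1,3.4,-1.2],
    [-0.3,7.4,4,-0.2,3.9,-1.4],
  ],
)

```text
clock: 25.28
tcp_pos: [0.4991, -0.0058, 0.2344]
orientation: [0.101, -0.003, 0.995, 0.003]
wrist_force: [0.9, 0.4, -1.0]
finger_gap: 0.0347
grip_force: 59.9
```

Request:
jog_arm(
  rows=[
    [0,1,0,0,0.5,-0.1],
    [0,1.9,0,0,0.9,-0.3],
    [0,2.7,0,0,1.3,-0.4],
    [0,3.3,0,0,1.6,-0.5],
    [0,3.6,0,0,1.7,-0.6],
    [0,3.6,0,0,1.7,-0.6],
    [0,3.6,0,0,1.7,-0.6],
  ],
)

```text
clock: 25.87
tcp_pos: [0.4989, 0.1372, 0.2332]
orientation: [0.012, 0.027, 1.0, 0.001]
wrist_force: [-0.7, -0.3, -0.5]
finger_gap: 0.0351
grip_force: 59.9
```

```bash
python3 -c "
from plan import *
show(wide(-.05,.12),wide(-.05,.003))"
```

```text
t 25.87 tcp [0.4989 0.1372 0.2332] gap 0.0351 F [-0.7 -0.3 -0.5]
row [-0.08, 0.48, -1.93] [-0.01, 0.24, -0.14] min rows 1.9 abs [0.4956 0.1563 0.156 ]
row [-0.08, 0.48, -4.85] [-0.01, 0.24, -0.14] min rows 4.7 abs [0.4956 0.1563 0.039 ]
```

Request:
jog_arm(
  rows=[
    [0,0.2,-0.3,0,0.1,-0.1],
    [-0.05,0.4,-0.8,0,0.24,-0.14],
    [-0.08,0.48,-1.4,0,0.24,-0.14],
    [-0.08,0.48,-2.0,0,0.24,-0.14],
    [-0.08,0.48,-2.6,0,0.24,-0.14],
    [-0.08,0.48,-3.2,0,0.24,-0.14],
    [-0.08,0.48,-3.7,0,0.24,-0.14],
    [-0.08,0.48,-4.1,0,0.24,-0.14],
    [-0.08,0.48,-4.4,0,0.24,-0.14],
    [-0.08,0.48,-4.52,0,0.24,-0.14],
    [-0.08,0.48,-4.52,0,0.24,-0.14],
    [-0.08,0.48,-4.52,0,0.24,-0.14],
  ],
)

```text
clock: 26.87
tcp_pos: [0.4959, 0.1551, 0.0533]
orientation: [0.0, 0.036, 0.999, 0.0]
wrist_force: [0.9, 0.4, -0.1]
finger_gap: 0.0346
grip_force: 59.9
```

```bash
python3 -c "
from plan import *
show(wide(-.05,.003))"
```

```text
t 26.87 tcp [0.4959 0.1551 0.0533] gap 0.0346 F [ 0.9  0.4 -0.1]
row [-0.01, 0.03, -0.36] [-0.01, 0.0, 0.04] min rows 0.3 abs [0.4956 0.1563 0.039 ]
```

Request:
jog_arm(
  rows=[
    [0,0.03,-0.08,0,0,0],
    [0,0.03,-0.16,0,0,0],
    [0,0.03,-0.22,0,0,0],
    [0,0.03,-0.28,0,0,0],
    [0,0.03,-0.33,0,0,0],
    [0,0.03,-0.35,0,0,0],
    [0,0.03,-0.35,0,0,0],
  ],
)

```text
clock: 27.45
tcp_pos: [0.4958, 0.157, 0.0399]
orientation: [0.0, 0.035, 0.999, 0.0]
wrist_force: [-3.4, 0.0, 10.2]
finger_gap: 0.0349
grip_force: 61.0
```

Request:
jog_arm(
  rows=[
    [0,0,0,0,0,0],
    [0,0,0,0,0,0],
    [0,0,0,0,0,0],
    [0,0,0,0,0,0],
    [0,0,0.3,0,0,0],
    [0,0,0.8,0,0,0],
    [0,0,1.6,0,0,0],
    [0,0,2.5,0,0,0],
    [0,0,3.4,0,0,0],
    [0,0,4.3,0,0,0],
    [0,0,4.5,0,0,0],
    [0,0,4.5,0,0,0],
  ],
  jaw=-0.12,
)

```text
clock: 28.45
tcp_pos: [0.4978, 0.1573, 0.2221]
orientation: [0.003, 0.035, 0.999, 0.001]
wrist_force: [0.2, -0.0, -0.2]
finger_gap: 0.0479
grip_force: 0.0
```

Run:
```python
from plan import *
from h import *
show()
W=cam('wrist'); g=cv2.GaussianBlur(cv2.cvtColor(W['pixels'],cv2.COLOR_RGB2GRAY),(3,3),0).astype(float)
gr=np.hypot(cv2.Sobel(g,cv2.CV_64F,1,0),cv2.Sobel(g,cv2.CV_64F,0,1))
from scipy.ndimage import map_coordinates as mc
# edge offset search (mm) for each slat side, profile averaged along the edge
def off(pts_fn):
    ds=np.arange(-15,15.5,.5)/1000; sc=[]
    for d in ds:
        uv=proj(W,[frame(CR,p) for p in pts_fn(d)]); ok=((uv>2)&(uv<[509,381])).all(1)
        sc.append(mc(gr,[uv[ok,1],uv[ok,0]],order=1).mean() if ok.sum()>5 else 0)
    sc=np.array(sc); o=np.argsort(-sc)[:4]; return [(float(ds[i]*1000),int(sc[i])) for i in o]
T=np.linspace(-.07,.07,60)
for n,ax,c,w,z in(('w+',1,.05,.018,.064),('w-',1,-.05,.018,.064),('n+',0,.05,.012,.046),('n-',0,-.05,.012,.046)):
    t=T if ax==1 else np.linspace(-.028,.028,30)
    for sgn in(-1,1):
        f=lambda d:[np.array([u,c+sgn*w+d,z] if ax==1 else [c+sgn*w+d,u,z]) for u in t]
        print(n,'side',sgn,off(f))
    if ax==1:
        for sgn in(-1,1):
            print(n,'end',sgn,off(lambda d:[np.array([sgn*.08+d,c+v,z]) for v in np.linspace(-.015,.015,20)]))
```

```text
t 28.45 tcp [0.4978 0.1573 0.2221] gap 0.0479 F [ 0.2 -0.  -0.2]
w+ side -1 [(1.0, 167), (1.5, 156), (0.5, 154), (2.0, 131)]
w+ side 1 [(12.5, 58), (12.0, 55), (13.0, 53), (11.5, 46)]
w+ end -1 [(-8.0, 107), (-7.5, 106), (-7.0, 95), (-8.5, 91)]
w+ end 1 [(13.0, 67), (13.5, 66), (12.5, 66), (14.0, 65)]
w- side -1 [(1.0, 91), (1.5, 90), (0.5, 89), (2.0, 80)]
w- side 1 [(1.0, 70), (0.5, 69), (1.5, 66), (2.0, 63)]
w- end -1 [(-15.0, 52), (-14.5, 49), (8.0, 47), (-14.0, 46)]
w- end 1 [(-1.5, 52), (-1.0, 51), (-2.0, 44), (-0.5, 44)]
n+ side -1 [(-1.0, 230), (-1.5, 211), (-0.5, 202), (-2.0, 185)]
n+ side 1 [(-1.0, 35), (-1.5, 34), (-14.5, 31), (-14.0, 30)]
n- side -1 [(0.0, 41), (-0.5, 40), (-1.0, 37), (0.5, 29)]
n- side 1 [(11.0, 88), (11.5, 86), (10.5, 82), (12.0, 79)]
```

The edges fit the goal positions to within about 2 mm and the heights were confirmed at contact. The end check on the far wide slat was ambiguous, but it was gripped at its middle and the lengthwise tolerance is 22 mm. Handing in.

```bash
python3 -c "
from workcell import env
print(env.hand_in())"
```

```text
the job is handed in; nothing more can be done
None
```

The crib is built and handed in at about 28.5 s: two narrow slats across the runners, two wide slats on top above the runners, all released; the hand-in returned no verdict, and the lengthwise centring of the +y wide slat is unconfirmed by camera.

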